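# Pack a spares tin and lift off its outer lid for the packing slip

### The arm

A 6-joint arm with a two-finger parallel gripper is mounted at the origin on the work surface. World frame = base frame: x ahead of the robot, y to its left, z up, the work surface at z = 0. Lengths are in m, angles in rad, forces in N, time in s.
With the tool pointing down it reaches from about 0.35 to 0.975 m from the base axis. Payload 4.9 kg.
Tool frame: the origin (TCP) lies midway between the tips of the shut fingers; the grasp point (between the pads) lies 19 mm behind it; z points along the fingers, y is the line along which they close (so a half turn about z gives the same grasp; the last joint's range is limited). The gripper opens to 85 mm and grips with 20 to 120 N. Pads are 22 mm wide; open, the fingers measure 114 mm over their backs; the gripper's body (76 mm by 85 mm) begins 54 mm behind the grasp point. The pads swing forward as they close: fully open they stand 13 mm farther back than shut.
Start: joints at [-1.354, 0.053, 1.613, -0, 1.476, -0.119], TCP at [0.206, -0.59, 0.231] pointing down, gripper open.
Joint ranges: [-3.01, 3.01], [-1.01, 2.22], [0.06, 2.58], [-1.02, 4.17], [0.09, 2.62], [-3.14, 3.14]. Speed limits (rad/s): [2.57, 2.57, 3.14, 3.14, 3.14, 3.14].

### API

Orientations are given as a unit quaternion [w, x, y, z].
In Python, from plant import manip gives the robot as it stands.
- The arm moves only by the tool move_arm, never from a script. Its argument "increments" is one flat list of numbers, 5 for each row, row after row: the shift along the tool's x, y, z in mm, then the turn about the tool's z in rad, then the opening, from 0 (shut) to 1 (fully open). In form: [tx, ty, tz, spin, jaw, tx, ty, tz, spin, jaw, ...]. A call has 1 to 8 rows; each row shifts and turns the commanded pose from where the row before left it, along the tool's axes as they then stand; what a row does not reach is not made up. A row lasts 1/12 s, in which the tool goes at most 41.7 mm and 7.16 degrees, less where a joint would pass 70% of its speed; a pose out of reach is approached as far as the arm can. A call with a gripper value outside its range is refused whole. The fingers move at their own pace and stop on an object; the grip force is fixed at half the most. Time passes only in rows, so rows that do not move let the fingers close. It gives the time, the measured TCP pose, the force, the opening and the grip force at its end, in the units of the state.
- manip.state(): the state, without advancing time (a new reading comes with each control period).
- manip.grab_frame(name): name is "scene" or "top" or "wrist"; returns a dict with "image" (420x560x3 uint8, blue, green, red), "fov_y" (degrees; the focal length in pixels is half the picture's height over the tangent of half this angle, whatever the lens; pixels are square), "cx", "cy" (the principal point, pixels), "k1" (the pictures are not rectified: a ray, as slopes to the right and down, at radius r is drawn at 1 + k1 r^2 times it, then the intrinsics apply), "eye" and "rotation" of the camera in the world; the wrist camera has in their place "T_tool_cam" (4x4, takes a point from camera to tool coordinates, whose origin is the TCP and whose axes are the flange's). Camera axes: x right, y down, z forward; pixel columns grow to the right and rows downward; lengths in m; the calibration is good to about 2 mm. A picture is of the moment at which its call begins: read the wrist's pose just before it. There is no depth.
- manip.job_done(): hands the job in; it is judged then, once.
The state is a dict: "time": time; "joint_pos": joint angles; "joint_vel": joint speeds; "joint_efforts": joint torques, N m; "tool_pos": TCP position; "tool_rot": TCP orientation; "contact_force": force on the tool from outside, world axes, zero at the start; "ft_torque": the same for the moment, N m; "gripper_width": opening from 0.0 (shut) to 1.0 (fully open); "grasp_force": force on a finger pad.
Only numpy, scipy, OpenCV 4.12 (cv2) and the standard library are available. Lean on these libraries where they do the work, as an engineer would, in place of code of your own. Each camera call takes 0.05 s, during which the arm holds its last target. There are 200 camera calls.

### The job

Drop the label-reel hub into the open round tin, then close the tin: carry over the two nested lids together, by the knob of the inner lid, and lower them onto the tin until both are fully seated. Then let go of the knob, take the outer lid by the collar round its hole and lift it alone, the inner lid staying seated on the tin, so that a packing slip can be laid in between: finish while holding the outer lid level, about 10 cm straight above where it sat. Leave the tin where it stands and do not disturb the parcel, the label roll or the tape roll.

Things in the scene. Friction and masses are not known exactly. Their poses are not given: they have to be found in the camera images.
- tin: Open round tin of bare steel, standing loose on the bench (about 0.45 kg): outside diameter 124 mm, height 75 mm, wall and floor 3 mm (mouth 118 mm across). Origin at the centre of its underside, z up; its rim is at z = 75 mm.
- inner_lid: Inner lid, aluminium, 0.15 kg, round, z up, origin at the centre of its underside. Plug 111 mm across (102 at the bottom) from z = 0 to 12 mm, drops into the tin's mouth; flange 129 mm across, z = 12 to 16, rests on the tin's rim. Starts on the bench under the outer lid, only its knob showing. Seated on the tin, its origin is 63 mm above the tin's origin.
- knob (a point): Middle of the inner lid's round black knob, on the axis 55 mm above the inner lid's origin. Knob 22 mm across, from z = 40 to 70 mm of the inner lid, on a 14 mm stem; it stands up through the hole of the outer lid. Lifting it carries both lids.
- outer_lid: Outer lid, round steel cap, 0.14 kg, 138 mm across, loose on the inner lid's flange (2 mm sideways play). z up, origin at the centre of its lower edge. Skirt 133 mm inside, z = 0 to 13 mm, goes round the outside of the tin; flat top z = 13 to 16. Its origin is 3 mm above the inner lid's when nested, 66 mm above the tin's when seated on the tin. Lifted, it leaves the inner lid.
- collar (a point): Middle of the outer lid's upstanding collar, on the axis 24 mm above the outer lid's origin. Collar round, 50 mm outside, hole 40 mm, from z = 16 to 32 mm of the outer lid; gripped from outside, below the knob. Nested, the knob's top stands 35 mm above the collar's top.
- hub: Label-reel hub, grey plastic, 60 g, standing on the bench: a disc foot 40 mm across and 5 mm thick with a round stem 24 mm across up to z = 38 mm. Origin at the centre of its underside, z up at the start. It may come to rest in the tin any way up.
- hub_mid (a point): The middle of the hub, on its axis 19 mm above its underside.
- label_roll: Bystander: roll of white labels standing on end, 90 mm across, 60 mm high, origin at the centre of its underside.
- parcel: Bystander: small closed brown cardboard parcel, 90 x 120 x 55 mm, origin at the centre of its underside.
- tape_roll: Bystander: roll of brown packing tape lying flat, 100 mm across, 48 mm high, origin at the centre of its underside.
There are look-alikes about, which are no part of the job. Leave any red look-alike of the inner_lid alone.

How it is judged:
On the way, in this order (a step that is already met when the one before it is completed fails the run):
1. the hub lies in the tin, let go (z of hub_mid in the frame of tin between 0.005 and 0.058 m and horizontal distance between hub_mid and tin below 0.058 m and contact force between the fingers and hub below 0.1 N), for 0.2 s.
2. both lids are seated together on the tin, the hub inside, and the knob is let go (z of hub_mid in the frame of tin between 0.005 and 0.058 m and horizontal distance between hub_mid and tin below 0.058 m and z of inner_lid in the frame of tin between 0.059 and 0.0665 m and horizontal distance between inner_lid and tin below 0.009 m and angle between the z axis of each of inner_lid, outer_lid and the z axis of tin, either way round below 0.05 rad and z of outer_lid in the frame of tin between 0.062 and 0.07 m and contact force between the fingers and inner_lid below 0.1 N), for 0.2 s.
At the end, for the whole second after the job is handed in: Fingers hold the outer lid still, level (0.15 rad), 70-140 mm above where it sat, within 40 mm of the tin axis, touching nothing else; inner lid untouched, seated on the tin (4 mm height, 9 mm sideways, 0.05 rad); hub in the tin; tin upright, within 40 mm of its start (z of hub_mid in the frame of tin between 0.005 and 0.058 m and horizontal distance between hub_mid and tin below 0.058 m and z of inner_lid in the frame of tin between 0.059 and 0.0665 m and horizontal distance between inner_lid and tin below 0.009 m and angle between the z axis of inner_lid and the z axis of tin, either way round below 0.05 rad and z of outer_lid in the frame of tin between 0.136 and 0.206 m and horizontal distance between outer_lid and tin below 0.04 m and angle between outer_lid's own z axis and vertical below 0.15 rad and linear speed of outer_lid below 0.03 m/s and contact force between the fingers and outer_lid above 1 N and contact force between each of outer_lid, the arm, the fingers and inner_lid below 0.2 N and contact force between outer_lid and tin below 0.2 N and angle between tin's own z axis and vertical below 0.05 rad and distance of tin from where it was at the start of the episode below 0.04 m and linear speed of inner_lid below 0.02 m/s); the arm keeps its last pose, push and grip.
It fails at once if the outer lid is parted from the inner lid while the inner lid is not seated on the tin (z of outer_lid in the frame of inner_lid above 0.015 m and not (z of inner_lid in the frame of tin between 0.059 and 0.0665 m and horizontal distance between inner_lid and tin below 0.009 m and angle between the z axis of inner_lid and the z axis of tin, either way round below 0.05 rad)).
It fails at once if the tin is pushed more than 40 mm or tipped (distance of tin from where it was at the start of the episode above 0.04 m or angle between tin's own z axis and vertical above 0.3 rad).
It fails at once if the label roll, the parcel or the tape roll is moved more than 20 mm (distance of any of label_roll, parcel, tape_roll from where it was at the start of the episode above 0.02 m).
It also fails if it takes over 72 s, if anything falls off the work surface, if the arm or the gripper's body presses on something with over 40 N, if the wrist force passes 120 N, or if a joint passes its speed limit or range.

## Working session

There is one attempt and no reset: what is moved stays moved. The work goes in short steps, Python scripts to look and compute and a tool call to move; the robot and the scene stay as the last step left them, time stands still between calls to the robot, and variables do not carry over. Pictures are saved under pics/ and viewed, at most 13 in all, crops included, and the job is handed in when it is done.

Besides the shell and the picture viewer there is one more tool, called after ">>>" as a command line: name --argument value ..., lists and objects as JSON in quotes. move_arm: Moves the arm, as the interface text tells. Its arguments: {"type":"object","properties":{"increments":{"type":"array"}},"required":["increments"]}

```bash
mkdir -p pics
cat > h.py <<'E'
import numpy as np, cv2
from plant import manip
from scipy.spatial.transform import Rotation as R
def grab(n):
    s=manip.state(); f=manip.grab_frame(n)
    if n=="wrist":
        T=np.eye(4); q=s["tool_rot"]; T[:3,:3]=R.from_quat([q[1],q[2],q[3],q[0]]).as_matrix(); T[:3,3]=s["tool_pos"]
        W=T@np.array(f["T_tool_cam"]); f["eye"]=W[:3,3]; f["rotation"]=W[:3,:3]
    f["K"]=210/np.tan(np.radians(f["fov_y"])/2)
    return f
def ray(f,u,v):
    K=f["K"]; a=np.array([[K,0,f["cx"]],[0,K,f["cy"]],[0,0,1.]])
    p=cv2.undistortPoints(np.array([[[u,v]]],float),a,np.array([f["k1"],0,0,0.]))[0,0]
    return np.array(f["rotation"])@np.array([p[0],p[1],1])
def onz(f,u,v,z):
    d=ray(f,u,v); e=np.array(f["eye"]); return (e+d*(z-e[2])/d[2]).round(4)
def proj(f,P):
    c=np.array(f["rotation"]).T@(np.array(P)-np.array(f["eye"])); s=c[:2]/c[2]; s=s*(1+f["k1"]*(s@s))
    return (s*f["K"]+[f["cx"],f["cy"]]).round(1)
E
python3 - <<'E'
from h import *
import pickle
for n in("scene","top"):
    f=grab(n); cv2.imwrite(f"pics/{n}0.png",f["image"]); pickle.dump(f,open(n+".pkl","wb"))
    print(n,f["eye"],f["fov_y"],f["cx"],f["cy"],f["k1"],f["rotation"])
s=manip.state();print(s)
E
```

```text
scene [1.14333233 0.27118925 0.62133874] 54.83801432881709 280.07845256408797 211.8233084175017 -0.044527700848592124 [-0.24001508  0.54309378  0.73279292 -0.33234989]
top [0.40906821 0.06637521 1.34338319] 47.20740227009342 277.44710697624544 209.21544097108452 -0.005968938973199474 [-0.03677143  0.7135908  -0.69897312  0.02954006]
{'time': 0.1, 'joint_pos': array([-1.35401011e+00,  5.32824978e-02,  1.61413476e+00, -7.26901574e-07,
        1.47600628e+00, -1.18985631e-01]), 'joint_vel': array([-0.00056013, -0.00076146, -0.00296497,  0.00086084,  0.00118288,
       -0.00203807]), 'joint_efforts': array([ 5.16868804e-04, -3.94909322e+01, -3.71361029e+01, -1.25886036e-04,
        3.99309021e-03, -1.77043864e-05]), 'tool_pos': array([ 0.20582457, -0.58954811,  0.23020423]), 'tool_rot': array([-9.14332653e-04,  9.85939810e-01,  1.67098335e-01, -4.51090275e-05]), 'contact_force': array([ 0.15504285,  0.48588378, -0.24820108]), 'ft_torque': array([0.01546252, 0.01798338, 0.02188547]), 'grasp_force': 0.0, 'gripper_width': 0.9998758869704139}
```

View pics/scene0.png

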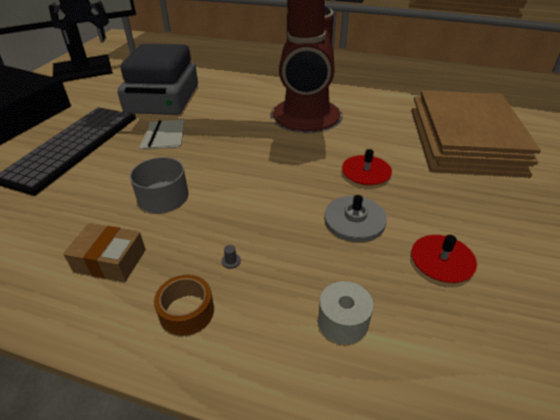

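View pics/top0.png

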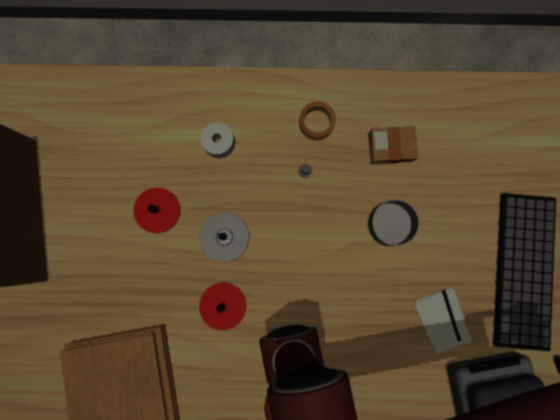

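The scene view shows the tin at (160,185), the hub at (231,257), and the grey nested lids with a black knob at (356,215). The red look-alikes are at (367,168) and (444,258), the tape roll at (184,303), the parcel at (105,250) and the label roll at (345,312). In the top view the tin is at (392,223), the hub at (305,170) and the lids at (223,237).

Things that could be mistaken for the lids: red at top (157,210), red at top (222,306), grey at top (223,237). I choose the grey pair. For the hub, only the small grey post at top (305,170) fits.

```bash
sed -i 's/^    f\["K"\]=/    f["rotation"]=np.array(f["rotation"])\n    if f["rotation"].size==4: q=f["rotation"]; f["rotation"]=R.from_quat([q[1],q[2],q[3],q[0]]).as_matrix()\n    f["K"]=/' h.py
python3 - <<'E'
from h import *
import pickle
F={}
for n in("scene","top"):
    f=pickle.load(open(n+".pkl","rb")); q=f["rotation"]; f["rotation"]=R.from_quat([q[1],q[2],q[3],q[0]]).as_matrix(); F[n]=f
    f["K"]=210/np.tan(np.radians(f["fov_y"])/2)
pickle.dump(F,open("F.pkl","wb"))
t=F["top"]; im=t["image"]; hsv=cv2.cvtColor(im,cv2.COLOR_BGR2HSV)
def blobs(f,lo,hi,win,zs):
    x0,y0,x1,y1=win; h=cv2.cvtColor(f["image"],cv2.COLOR_BGR2HSV)[y0:y1,x0:x1]
    m=cv2.inRange(h,lo,hi); c,_=cv2.findContours(m,cv2.RETR_EXTERNAL,cv2.CHAIN_APPROX_NONE)
    for k in sorted(c,key=cv2.contourArea)[-3:]:
        if len(k)<6: continue
        (cx,cy),(a,b),_=cv2.fitEllipse(k)
        cx+=x0;cy+=y0
        print("  px",round(cx,1),round(cy,1),"ax",round(a,1),round(b,1),[onz(f,cx,cy,z) for z in zs])
    
print("lids top");blobs(t,(0,0,60),(180,70,255),(195,205,255,270),(0.019,))
print("knob top");blobs(t,(0,0,0),(180,255,35),(205,220,245,255),(0.07,0.019))
print("tin top");blobs(t,(0,0,60),(180,70,255),(360,190,425,255),(0.003,0.075))
print("tin dark");blobs(t,(0,0,0),(180,255,60),(360,190,425,255),(0.075,0.0))
print("hub top");blobs(t,(0,0,0),(180,80,255),(292,155,320,185),(0.0,.005,.038))
s=F["scene"]
print("hub sc");blobs(s,(0,0,0),(180,80,255),(215,240,247,272),(0.019,))
print("knob sc");blobs(s,(0,0,0),(180,255,40),(345,190,370,213),(0.07,))
for n,u,v,z in [("tape",317,120,.048),("label",217,139,.06),("parcel",394,143,.055),("red1",157,210,.016),("red2",222,306,.016)]: print(n,onz(t,u,v,z))
up=lambda f,x,y,w,h:cv2.resize(f["image"][y:y+h,x:x+w],None,fx=4,fy=4,interpolation=cv2.INTER_CUBIC)
a=up(t,195,155,65,120);a=up(t,360,180,70,70);b=up(t,190,205,70,70);c=up(s,130,150,66,70);d=up(s,210,235,42,70);e=up(s,320,185,72,70)
g=up(t,285,155,40,40); g=cv2.copyMakeBorder(g,0,120,0,0,cv2.BORDER_CONSTANT)
r1=np.hstack([a,b,g]);r2=np.hstack([c,d,e]);w=max(r1.shape[1],r2.shape[1])
r=[cv2.copyMakeBorder(q,0,0,0,w-q.shape[1],cv2.BORDER_CONSTANT) for q in(r1,r2)]
cv2.imwrite("pics/crop.png",np.vstack(r))
E
```

```text
lids top
  px 223.8 236.9 ax 48.3 48.8 [array([0.4539, 0.2276, 0.019 ])]
knob top
  px 222.1 236.1 ax 6.1 6.6 [array([0.4542, 0.2257, 0.07  ]), array([0.4561, 0.2321, 0.019 ])]
tin top
  px 419.6 233.1 ax 7.0 14.1 [array([ 0.4764, -0.3154,  0.003 ]), array([ 0.4728, -0.2949,  0.075 ])]
  px 412.6 208.1 ax 0.0 0.7 [array([ 0.5459, -0.2963,  0.003 ]), array([ 0.5385, -0.2768,  0.075 ])]
  px 391.3 223.4 ax 36.6 42.9 [array([ 0.5016, -0.2368,  0.003 ]), array([ 0.4967, -0.2205,  0.075 ])]
tin dark
  px 420.1 214.3 ax 62.9 103.9 [array([ 0.5224, -0.2965,  0.075 ]), array([ 0.5291, -0.318 ,  0.    ])]
  px 388.5 223.9 ax 44.8 54.6 [array([ 0.4953, -0.2133,  0.075 ]), array([ 0.5004, -0.2298,  0.    ])]
hub top
  px 304.8 170.3 ax 12.4 12.5 [array([0.6473, 0.0066, 0.    ]), array([0.6465, 0.0068, 0.005 ]), array([0.6406, 0.0083, 0.038 ])]
hub sc
  px 230.3 257.3 ax 17.0 23.0 [array([0.6556, 0.0109, 0.019 ])]
knob sc
  px 357.1 203.2 ax 9.4 15.7 [array([0.4792, 0.2301, 0.07  ])]
tape [ 0.7798 -0.0228  0.048 ]
label [0.7184 0.2495 0.06  ]
parcel [ 0.7177 -0.2327  0.055 ]
red1 [0.5248 0.4162 0.016 ]
red2 [0.2658 0.2268 0.016 ]
```

View pics/crop.png

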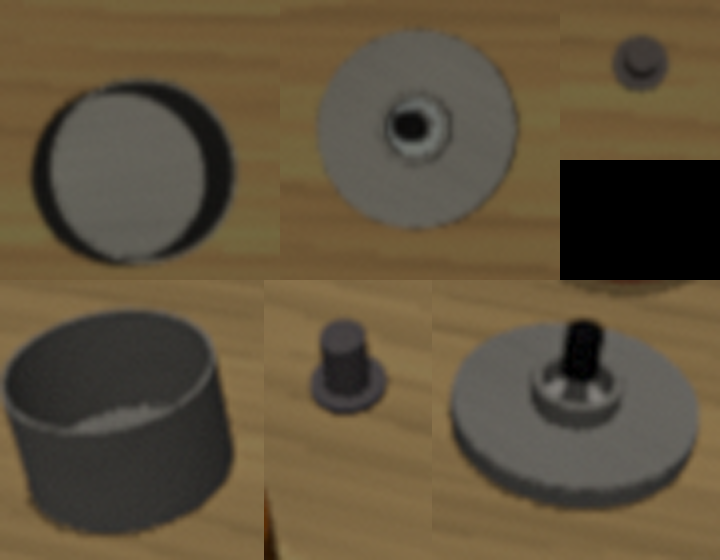

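The crop confirms the choices: an open steel tin (rim centre about (395.6,222.9) in the top view), a foot-and-stem hub, and a grey cap with a bright collar and black knob. Next I move over the tin and check it with the wrist camera.

>>> move_arm --increments '[32,-20,0,0,1,32,-20,0,0,1,32,-20,0,0,1,32,-20,0,0,1,32,-20,0,0,1,32,-20,0,0,1,32,-20,0,0,1,32,-20,0,0,1]'

```text
time: 0.77
tool_pos: [0.3955, -0.3528, 0.2309]
tool_rot: [-0.0, 0.986, 0.167, -0.0]
contact_force: [0.3, -0.7, -0.2]
gripper_width: 1.001
grasp_force: 0.0
```

```bash
cat >> h.py <<'E'
def delta(P):
    s=manip.state(); q=s["tool_rot"]; M=R.from_quat([q[1],q[2],q[3],q[0]]).as_matrix()
    print("t",s["time"],"tcp",s["tool_pos"].round(4),"axis z",M[:,2].round(3),"force",s["contact_force"].round(2),"w",round(s["gripper_width"],3),"grip",round(s["grasp_force"],1))
    print("delta mm",(M.T@(np.array(P)-s["tool_pos"])*1000).round(1))
E
python3 - <<'E'
from h import *
delta([.498,-.232,.231])
f=grab("wrist"); cv2.imwrite("pics/w1.png",f["image"]); print(f["eye"],f["rotation"][:,2],proj(f,[.498,-.232,.075]),proj(f,[.6465,.0068,.019]))
E
```

```text
t 0.7667 tcp [ 0.3955 -0.3528  0.2309] axis z [-0.  0. -1.] force [ 0.35 -0.68 -0.19] w 1.001 grip 0.0
delta mm [ 1.365e+02 -8.040e+01 -1.000e-01]
[ 0.46261383 -0.32885492  0.37420023] [-0.26471307 -0.09279297 -0.95985231] [193.2  54. ] [  32.5 -146.6]
```

View pics/w1.png

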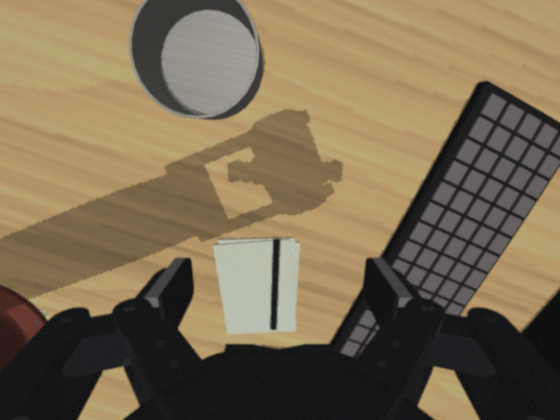

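The wrist view shows the tin rim centred near (195,54), against a prediction of (193,54). A small move will bring it fully into view for a fit.

>>> move_arm --increments '[30,-35,0,0,1,30,-35,0,0,1,0,0,0,0,1]'

```text
time: 1.07
tool_pos: [0.4269, -0.2718, 0.2307]
tool_rot: [-0.002, 0.985, 0.17, 0.001]
contact_force: [-0.3, -0.2, -0.2]
gripper_width: 1.0
grasp_force: 0.0
```

```bash
cat >> h.py <<'E'
def circ(f,c,z,r,lo=.85,hi=1.15,edge=None):
    """edge search along radial lines of a world circle, then least-squares circle of the ray-plane points"""
    from scipy.optimize import least_squares
    g=cv2.GaussianBlur(f["image"],(3,3),0).astype(float); pts=[]
    for a in np.linspace(0,2*np.pi,90,endpoint=False):
        rr=np.linspace(lo*r,hi*r,60); P=[proj(f,[c[0]+q*np.cos(a),c[1]+q*np.sin(a),z]) for q in rr]
        P=np.array(P,np.float32)
        if P.min()<2 or P[:,0].max()>557 or P[:,1].max()>417: continue
        v=cv2.remap(g.astype(np.float32),P[None,:,0],P[None,:,1],1)[0]
        s=edge(v) if edge else v.sum(1)
        k=np.argmax(np.abs(np.gradient(s))); pts.append([c[0]+rr[k]*np.cos(a),c[1]+rr[k]*np.sin(a)])
    pts=np.array(pts)
    o=least_squares(lambda p:np.hypot(*(pts-p[:2]).T)-p[2],[c[0],c[1],r],loss="soft_l1",f_scale=.001)
    res=np.abs(o.fun); print("circ",o.x.round(4),"n",len(pts),"med res mm",(np.median(res)*1e3).round(2)); return o.x
E
python3 - <<'E'
from h import *
delta([.6465,.0068,.15])
f=grab("wrist"); cv2.imwrite("pics/w2.png",f["image"]); print(proj(f,[.498,-.232,.075]))
sat=lambda v:(v.max(1)-v.min(1))
for lo,hi in((.9,1.1),(.93,1.07)):
  o=circ(f,[.498,-.232],.075,.062,lo,hi,sat)
o=circ(f,o[:2],.075,.062,.94,1.06,sat)
h=cv2.cvtColor(f["image"],cv2.COLOR_BGR2HSV); 
for k in range(0,360,6):
    p=proj(f,[o[0]+.062*np.cos(np.radians(k)),o[1]+.062*np.sin(np.radians(k)),.075]); cv2.circle(f["image"],tuple(int(q) for q in p),1,(0,255,0),-1)
cv2.imwrite("pics/w2o.png",f["image"])
E
```

```text
t 1.0667 tcp [ 0.4269 -0.2718  0.2307] axis z [ 0.001  0.003 -1.   ] force [-0.27 -0.2  -0.19] w 1.0 grip 0.0
delta mm [ 300.2 -188.6   81.8]
[265.  115.7]
circ [ 0.5011 -0.231   0.0617] n 90 med res mm 0.24
circ [ 0.5012 -0.231   0.0616] n 90 med res mm 0.25
circ [ 0.5012 -0.231   0.0617] n 90 med res mm 0.21
```

View pics/w2o.png

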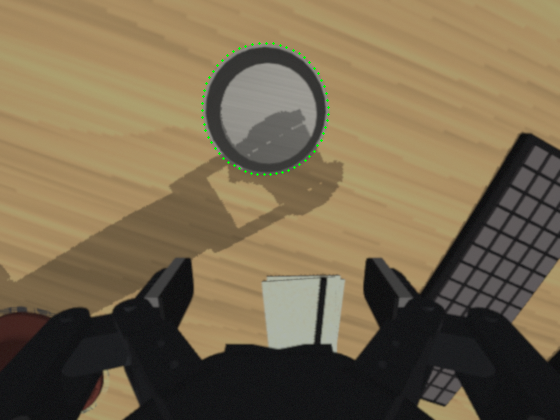

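The fit falls on the rim (centre (265,113)), giving the tin at (0.501,-0.231) with radius 61.7 mm against 62. Now to the hub.

>>> move_arm --increments '[32,-23,6,0,1,32,-23,6,0,1,32,-23,6,0,1,32,-23,6,0,1,32,-23,6,0,1,32,-23,6,0,1,32,-23,6,0,1,0,0,0,0,1]'

```text
time: 1.78
tool_pos: [0.5854, -0.0474, 0.1872]
tool_rot: [-0.001, 0.986, 0.169, -0.001]
contact_force: [-0.2, -0.3, 0.6]
gripper_width: 0.998
grasp_force: 0.0
```

Run:
```python
from h import *
delta([.6465,.0068,.15])
f=grab("wrist"); cv2.imwrite("pics/w3.png",f["image"]); p=proj(f,[.6465,.0068,.005]); print(p)
x,y=int(p[0]),int(p[1]); h=cv2.cvtColor(f["image"],cv2.COLOR_BGR2HSV); m=cv2.inRange(h,(0,0,0),(180,70,255)); w=np.zeros_like(m); w[max(0,y-80):y+80,max(0,x-80):x+80]=1
c,_=cv2.findContours(m*w,cv2.RETR_EXTERNAL,cv2.CHAIN_APPROX_NONE)
k=max(c,key=cv2.contourArea); print(cv2.boundingRect(k),cv2.contourArea(k))
sat=lambda v:(v.max(1)-v.min(1))
circ(f,[.6465,.0068],.005,.020,.6,1.5,sat)
```

```text
t 1.7833 tcp [ 0.5854 -0.0474  0.1872] axis z [-0.002  0.003 -1.   ] force [-0.16 -0.27  0.61] w 0.998 grip 0.0
delta mm [ 75.8 -30.6  37.2]
[250.3 120.6]
(232, 100, 37, 39) 1044.5
circ [0.6475 0.0079 0.0197] n 90 med res mm 0.2
```

View pics/w3.png

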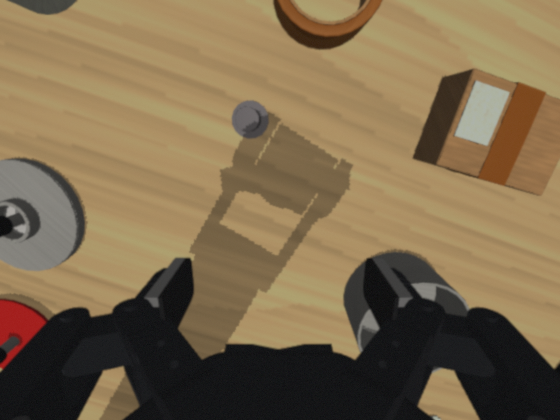

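The hub is at (250,119), measured (0.647, 0.0075); the lids show at left (10,220). Time to descend.

>>> move_arm --increments '[38,-16,10,0,1,38,-16,10,0,1,0,0,35,0,1,0,0,35,0,1,0,0,30,0,1,0,0,10,0,1]'

```text
time: 2.33
tool_pos: [0.6399, 0.0014, 0.0535]
tool_rot: [-0.001, 0.986, 0.166, -0.005]
contact_force: [-1.3, -0.1, -1.3]
gripper_width: 0.996
grasp_force: 0.0
```

Run:
```python
from h import *
delta([.647,.0075,.012])
```

```text
t 2.3333 tcp [0.6399 0.0014 0.0535] axis z [-0.01  0.   -1.  ] force [-1.27 -0.12 -1.28] w 0.996 grip 0.0
delta mm [ 9.  -3.3 41.4]
```

>>> move_arm --increments '[9,-3,0,0,1,0,0,15,0,1,0,0,15,0,1,0,0,10,0,1,0,0,0,0,1]'

```text
time: 2.75
tool_pos: [0.6498, 0.0088, 0.0173]
tool_rot: [-0.0, 0.986, 0.167, -0.002]
contact_force: [-0.1, 0.6, -0.6]
gripper_width: 1.001
grasp_force: 0.0
```

Run:
```python
from h import *
delta([.647,.0075,.012])
```

```text
t 2.75 tcp [0.6498 0.0088 0.0173] axis z [-0.004  0.    -1.   ] force [-0.14  0.55 -0.63] w 1.001 grip 0.0
delta mm [-3.   0.3  5.3]
```

>>> move_arm --increments '[-2,0,4,0,1,0,0,0,0,0.6,0,0,0,0,0,0,0,0,0,0,0,0,0,0,0,0,0,0,0,0,0,0,0,0,0]'

```text
time: 3.33
tool_pos: [0.6502, 0.0081, 0.0167]
tool_rot: [0.0, 0.986, 0.167, 0.001]
contact_force: [0.0, -0.6, -1.1]
gripper_width: 0.253
grasp_force: 58.7
```

Run:
```python
from h import *
delta([.647,.0075,.012])
```

```text
t 3.3333 tcp [0.6502 0.0081 0.0167] axis z [ 0.002 -0.    -1.   ] force [ 0.01 -0.59 -1.06] w 0.253 grip 58.7
delta mm [-3.2 -0.5  4.7]
```

Gripped. I lift and carry to the tin.

>>> move_arm --increments '[0,0,-20,0,0,0,0,-35,0,0,0,0,-35,0,0,-10,8,-25,0,0,-28,23,-10,0,0,-28,23,0,0,0,-28,23,0,0,0,-28,23,0,0,0]'

```text
time: 4.0
tool_pos: [0.5664, -0.1274, 0.1412]
tool_rot: [0.0, 0.986, 0.168, 0.0]
contact_force: [0.3, 0.2, -0.3]
gripper_width: 0.256
grasp_force: 58.8
```

>>> move_arm --increments '[-28,23,0,0,0,-28,23,0,0,0,-28,23,0,0,0,0,0,0,0,0,0,0,0,0,0]'

```text
time: 4.42
tool_pos: [0.5098, -0.2206, 0.1407]
tool_rot: [-0.0, 0.986, 0.165, 0.0]
contact_force: [-0.8, 1.2, 0.6]
gripper_width: 0.256
grasp_force: 58.9
```

Run:
```python
from h import *
delta([.501,-.231,.037])
```

```text
t 4.4167 tcp [ 0.5098 -0.2206  0.1407] axis z [ 0.  0. -1.] force [-0.83  1.18  0.63] w 0.256 grip 58.9
delta mm [-11.7   7.  103.7]
```

>>> move_arm --increments '[-11,7,0,0,0,0,0,25,0,0,0,0,30,0,0,0,0,30,0,0,0,0,15,0,0,0,0,0,0,0,0,0,0,0,0]'

```text
time: 5.0
tool_pos: [0.5022, -0.2285, 0.0398]
tool_rot: [-0.001, 0.986, 0.168, -0.001]
contact_force: [0.8, -0.5, -0.3]
gripper_width: 0.256
grasp_force: 58.9
```

>>> move_arm --increments '[0,0,0,0,0.45,0,0,0,0,0.45,0,0,0,0,0.45,0,0,0,0,0.45,0,0,0,0,0.45]'

```text
time: 5.42
tool_pos: [0.5031, -0.2298, 0.0417]
tool_rot: [0.001, 0.986, 0.167, 0.001]
contact_force: [0.1, -0.1, -0.4]
gripper_width: 0.454
grasp_force: 0.0
```

Run:
```python
from h import *
delta([.501,-.231,.15])
```

```text
t 5.4167 tcp [ 0.5031 -0.2298  0.0417] axis z [ 0.001 -0.001 -1.   ] force [ 0.06 -0.14 -0.37] w 0.454 grip 0.0
delta mm [  -2.3    0.5 -108.3]
```

>>> move_arm --increments '[0,0,-15,0,0.45,0,0,-35,0,0.45,0,0,-38,0,0.45,0,0,-38,0,0.7,0,-20,-38,0,1,0,-38,-20,0,1,0,-38,0,0,1,0,-38,0,0,1]'

```text
time: 6.08
tool_pos: [0.4595, -0.1041, 0.226]
tool_rot: [0.001, 0.986, 0.166, 0.002]
contact_force: [0.9, 1.6, -0.5]
gripper_width: 0.997
grasp_force: 0.0
```

>>> move_arm --increments '[0,-38,0,0,1,0,-38,0,0,1,0,-38,0,0,1,0,-38,0,0,1,0,-38,0,0,1,0,-38,0,0,1,0,-38,0,0,1,0,0,0,0,1]'

```text
time: 6.75
tool_pos: [0.369, 0.1515, 0.2234]
tool_rot: [-0.001, 0.985, 0.171, 0.0]
contact_force: [0.9, 0.2, 0.3]
gripper_width: 1.001
grasp_force: 0.0
```

Run:
```python
from h import *
delta([.454,.2275,.15])
g=grab("top")
f=grab("wrist"); p=proj(f,[.454,.2275,.019]); print(p)
sat=lambda v:(v.max(1)-v.min(1))
o=circ(f,[.454,.2275],.019,.069,.85,1.15,sat)
h=cv2.cvtColor(f["image"],cv2.COLOR_BGR2HSV); m=cv2.inRange(h,(0,0,0),(180,255,45)); k=proj(f,[o[0],o[1],.06]).astype(int); print("knob pred",k)
w=np.zeros_like(m); w[max(0,k[1]-35):k[1]+35,max(0,k[0]-35):k[0]+35]=1
c,_=cv2.findContours(m*w,cv2.RETR_EXTERNAL,cv2.CHAIN_APPROX_NONE)
for q in c:
    if cv2.contourArea(q)>40: print(cv2.boundingRect(q),cv2.contourArea(q))
a=f["image"]; b=cv2.resize(g["image"][190:260,355:430],None,fx=4,fy=4)[:280]
cv2.imwrite("pics/w4.png",np.hstack([a,np.vstack([b,np.zeros((140,b.shape[1],3),np.uint8)])])[:, :800])
```

```text
t 6.75 tcp [0.369  0.1515 0.2234] axis z [ 0.     0.003 -1.   ] force [0.9  0.21 0.33] w 1.001 grip 0.0
delta mm [105.6 -42.7  73.6]
[237.8  94. ]
circ [0.4553 0.229  0.0686] n 90 med res mm 0.22
knob pred [231  87]
(219, 75, 25, 25) 403.5
```

View pics/w4.png

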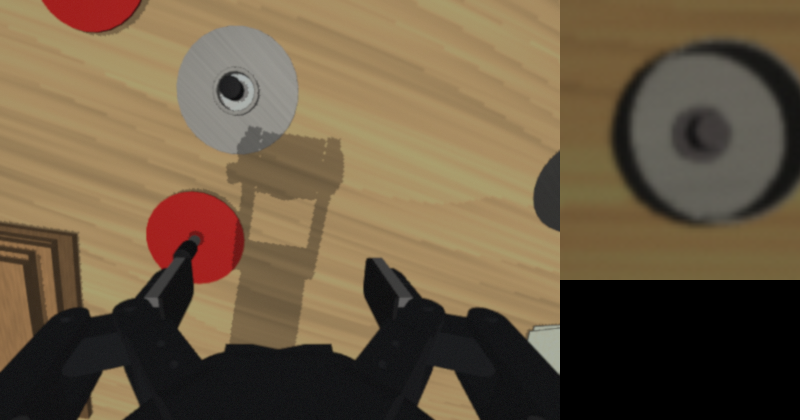

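The hub stands in the tin (right inset). The lids are at wrist pixel (237,90), measured (0.455, 0.229) with radius 68.6 mm against 69. I move over the knob.

>>> move_arm --increments '[35,-14,0,0,1,36,-15,10,0,1,36,-15,10,0,1,0,0,30,0,1,0,0,35,0,1,0,0,30,0,1,0,0,0,0,1,0,0,0,0,1]'

```text
time: 7.52
tool_pos: [0.4572, 0.2215, 0.1063]
tool_rot: [0.0, 0.986, 0.166, -0.002]
contact_force: [0.2, -0.0, -0.3]
gripper_width: 1.0
grasp_force: 0.0
```

Run:
```python
from h import *
delta([.455,.229,.042])
f=grab("wrist");cv2.imwrite("pics/w5.png",f["image"]);print(proj(f,[.455,.229,.07]))
```

```text
t 7.5167 tcp [0.4572 0.2215 0.1063] axis z [-0.004 -0.002 -1.   ] force [ 0.15 -0.01 -0.26] w 1.0 grip 0.0
delta mm [ 0.6 -7.8 64.3]
[267.1 236. ]
```

>>> move_arm --increments '[0,-8,0,0,1,0,0,20,0,1,0,0,20,0,1,0,0,15,0,1,0,0,0,0,1,0,0,0,0,1,0,0,0,0,1]'

```text
time: 8.15
tool_pos: [0.4569, 0.2316, 0.0556]
tool_rot: [-0.0, 0.986, 0.167, 0.002]
contact_force: [0.5, 0.4, 0.1]
gripper_width: 1.002
grasp_force: 0.0
```

Run:
```python
from h import *
delta([.455,.229,.042])
f=grab("wrist");cv2.imwrite("pics/w5.png",f["image"]);print(proj(f,[.455,.229,.07]))
delta([.455,.229,.042])
```

```text
t 8.15 tcp [0.4569 0.2316 0.0556] axis z [ 0.004  0.001 -1.   ] force [0.51 0.39 0.09] w 1.002 grip 0.0
delta mm [-2.8  1.8 13.6]
[282.9 279.4]
t 8.2 tcp [0.457  0.2316 0.0556] axis z [ 0.004  0.001 -1.   ] force [-0.22 -0.1  -1.19] w 1.001 grip 0.0
delta mm [-2.8  1.8 13.6]
```

View pics/w5.png

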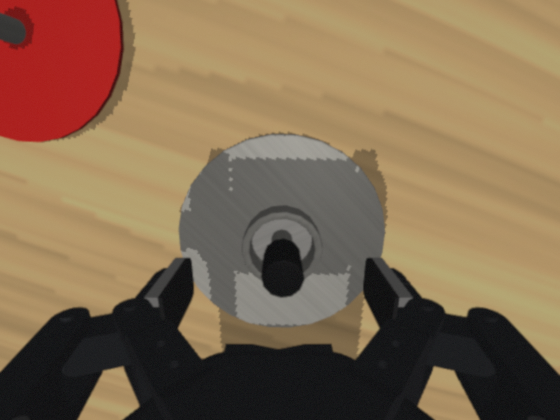

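The knob sits midway between the pads at (283,280). I lower the rest of the way and close.

>>> move_arm --increments '[-3,1,0,0,1,0,0,13,0,1,0,0,0,0,1,0,0,0,0,0.5,0,0,0,0,0.2,0,0,0,0,0,0,0,0,0,0,0,0,0,0,0]'

```text
time: 8.87
tool_pos: [0.453, 0.2291, 0.0404]
tool_rot: [-0.0, 0.986, 0.167, 0.0]
contact_force: [-0.2, 0.5, 0.3]
gripper_width: 0.298
grasp_force: 0.0
```

>>> move_arm --increments '[0,0,0,0,0,0,0,0,0,0,0,0,-5,0,0,0,0,-10,0,0,0,0,-10,0,0,0,0,0,0,0]'

```text
time: 9.37
tool_pos: [0.4542, 0.2295, 0.0675]
tool_rot: [-0.0, 0.986, 0.167, 0.002]
contact_force: [1.4, 0.1, -2.0]
gripper_width: 0.232
grasp_force: 58.7
```

Run:
```python
from h import *
delta([.501,-.231,.19])
```

```text
t 9.3667 tcp [0.4542 0.2295 0.0675] axis z [ 0.004  0.001 -1.   ] force [ 1.39  0.14 -2.03] w 0.232 grip 58.7
delta mm [-107.1  450.2 -123. ]
```

>>> move_arm --increments '[0,0,-15,0,0,0,0,-25,0,0,0,0,-25,0,0,0,0,-25,0,0,0,0,-20,0,0,-5,20,-10,0,0,-8,30,0,0,0,-8,30,0,0,0]'

```text
time: 10.03
tool_pos: [0.4598, 0.1462, 0.1866]
tool_rot: [0.0, 0.986, 0.168, 0.002]
contact_force: [0.9, -0.7, -4.4]
gripper_width: 0.238
grasp_force: 59.3
```

>>> move_arm --increments '[-8,34,0,0,0,-8,34,0,0,0,-8,34,0,0,0,-8,34,0,0,0,-8,34,0,0,0,-8,34,0,0,0,-8,34,0,0,0,-8,34,0,0,0]'

```text
time: 10.7
tool_pos: [0.4882, -0.1331, 0.1851]
tool_rot: [0.0, 0.986, 0.167, 0.0]
contact_force: [0.5, 0.7, -3.2]
gripper_width: 0.237
grasp_force: 59.3
```

Run:
```python
from h import *
delta([.501,-.231,.19])
```

```text
t 10.7 tcp [ 0.4882 -0.1331  0.1851] axis z [ 0.001 -0.    -1.   ] force [ 0.48  0.67 -3.21] w 0.237 grip 59.3
delta mm [-20.2  96.7  -4.9]
```

>>> move_arm --increments '[-7,32,0,0,0,-7,32,0,0,0,-5,24,0,0,0,-2,9,0,0,0,0,0,0,0,0,0,0,0,0,0,0,0,0,0,0,0,0,0,0,0]'

```text
time: 11.37
tool_pos: [0.5005, -0.2284, 0.1848]
tool_rot: [-0.0, 0.986, 0.168, -0.0]
contact_force: [-0.2, 0.7, -2.3]
gripper_width: 0.241
grasp_force: 59.4
```

Run:
```python
from h import *
delta([.4995,-.231,.104])
f=grab("wrist");t=grab("top");s=grab("scene")
delta([.4995,-.231,.104])
z=manip.state()["tool_pos"]; lz=z[2]-.0405+.019; print("lid top z",lz)
sat=lambda v:(v.max(1)-v.min(1))
c=circ(t,z[:2],lz,.069,.85,1.15,sat)
c=circ(f,z[:2],lz,.069,.85,1.15)
cv2.imwrite("pics/w6.png",f["image"])
cv2.imwrite("pics/s6.png",cv2.resize(s["image"][60:280,60:320],None,fx=2.5,fy=2.5))
```

```text
t 11.3667 tcp [ 0.5005 -0.2284  0.1848] axis z [-0.     0.001 -1.   ] force [-0.25  0.68 -2.33] w 0.241 grip 59.4
delta mm [-1.8  2.1 80.8]
t 11.5167 tcp [ 0.5007 -0.2288  0.185 ] axis z [ 0.  0. -1.] force [-0.04  0.62 -2.5 ] w 0.237 grip 59.4
delta mm [-1.8  1.7 81. ]
lid top z 0.16349619440134008
circ [ 0.501  -0.2261  0.0688] n 90 med res mm 2.89
circ [ 0.4997 -0.228   0.0692] n 90 med res mm 1.66
```

View pics/s6.png

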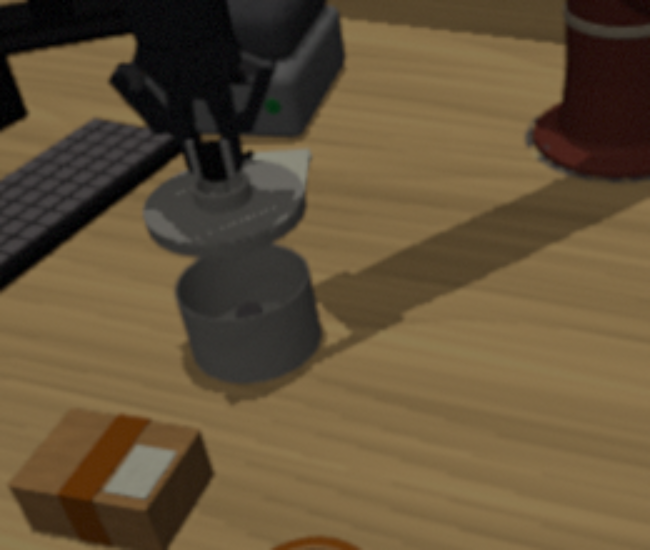

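Lids are level over the tin, a bit left in this view because they are higher. I compare tin and lid centres in the same camera.

Run:
```python
from h import *
import pickle
F=pickle.load(open("F.pkl","rb"))
sat=lambda v:(v.max(1)-v.min(1))
print("tin scene, top");circ(F["scene"],[.501,-.231],.075,.062,.9,1.1);circ(F["top"],[.501,-.231],.075,.062,.92,1.1,sat)
print("lids initial scene, top (wrist .4553 .229)");circ(F["scene"],[.455,.229],.019,.069,.88,1.12,sat);circ(F["top"],[.455,.229],.019,.069,.88,1.12,sat)
s=grab("scene"); z=manip.state()["tool_pos"]; lz=z[2]-.0405+.019; print(z.round(4))
print("lid now scene");circ(s,z[:2],lz,.069,.9,1.1,sat);circ(s,z[:2],lz,.069,.9,1.1)
```

```text
tin scene, top
circ [ 0.5044 -0.2287  0.0597] n 90 med res mm 1.27
circ [ 0.4995 -0.2275  0.0637] n 90 med res mm 1.29
lids initial scene, top (wrist .4553 .229)
circ [0.4597 0.2282 0.0697] n 90 med res mm 1.42
circ [0.4543 0.2273 0.069 ] n 90 med res mm 0.58
[ 0.5007 -0.2291  0.185 ]
lid now scene
circ [ 0.5021 -0.2262  0.0703] n 90 med res mm 2.9
circ [ 0.5056 -0.226   0.0694] n 90 med res mm 1.56
```

>>> move_arm --increments '[-2,2,0,0,0,0,0,20,0,0,0,0,20,0,0,0,0,15,0,0,0,0,8,0,0,0,0,0,0,0,0,0,0,0,0]'

```text
time: 12.15
tool_pos: [0.4993, -0.2325, 0.122]
tool_rot: [-0.0, 0.986, 0.167, -0.0]
contact_force: [0.3, -0.6, -2.9]
gripper_width: 0.237
grasp_force: 59.4
```

Run:
```python
from h import *
delta([.4995,-.231,.104])
s=grab("scene"); delta([.4995,-.231,.104])
cv2.imwrite("pics/s7.png",cv2.resize(s["image"][110:230,100:220],None,fx=4,fy=4,interpolation=cv2.INTER_CUBIC))
```

```text
t 12.15 tcp [ 0.4993 -0.2325  0.122 ] axis z [-0.  0. -1.] force [ 0.33 -0.64 -2.94] w 0.237 grip 59.4
delta mm [ 0.6 -1.3 18. ]
t 12.2 tcp [ 0.4999 -0.2328  0.123 ] axis z [ 0.001 -0.001 -1.   ] force [-0.54 -0.07 -2.09] w 0.237 grip 59.4
delta mm [ 0.2 -1.9 19. ]
```

View pics/s7.png

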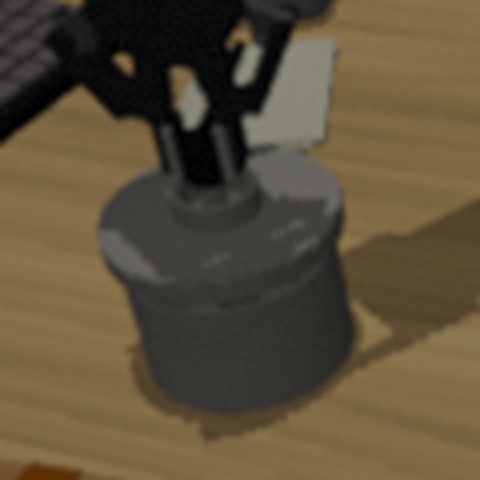

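The lid is about 2 mm left (−y) of the tin axis, which agrees with the TCP reading. I correct that and lower gently.

>>> move_arm --increments '[0,-2,0,0,0,0,0,3,0,0,0,0,3,0,0,0,0,3,0,0,0,0,0,0,0,0,0,0,0,0]'

```text
time: 12.7
tool_pos: [0.4985, -0.2304, 0.1125]
tool_rot: [-0.0, 0.986, 0.167, -0.0]
contact_force: [-0.1, -0.3, -3.2]
gripper_width: 0.24
grasp_force: 59.4
```

Run:
```python
from h import *
delta([.4995,-.231,.104])
s=grab("scene"); delta([.4995,-.231,.104])
```

```text
t 12.7 tcp [ 0.4985 -0.2304  0.1125] axis z [-0.001  0.    -1.   ] force [-0.05 -0.3  -3.2 ] w 0.24 grip 59.4
delta mm [0.8 0.9 8.5]
t 12.75 tcp [ 0.4986 -0.2305  0.1127] axis z [-0.  0. -1.] force [ 0.53 -0.22 -2.83] w 0.237 grip 59.4
delta mm [0.7 0.8 8.7]
```

>>> move_arm --increments '[1,0,2,0,0,0,0,2,0,0,0,0,2,0,0,0,0,0,0,0,0,0,0,0,0]'

```text
time: 13.17
tool_pos: [0.4995, -0.2301, 0.1067]
tool_rot: [-0.0, 0.986, 0.167, -0.0]
contact_force: [0.4, -0.6, -2.7]
gripper_width: 0.235
grasp_force: 59.4
```

>>> move_arm --increments '[0,0,1,0,0,0,0,1,0,0,0,0,0,0,0,0,0,0,0,0]'

```text
time: 13.5
tool_pos: [0.4996, -0.2302, 0.1049]
tool_rot: [-0.0, 0.986, 0.167, -0.0]
contact_force: [0.9, -0.1, -2.7]
gripper_width: 0.237
grasp_force: 59.4
```

>>> move_arm --increments '[0,0,1,0,0,0,0,1,0,0,0,0,0,0,0,0,0,0,0,0]'

```text
time: 13.83
tool_pos: [0.4998, -0.2303, 0.1036]
tool_rot: [0.0, 0.986, 0.167, 0.0]
contact_force: [-2.9, 1.2, 1.9]
gripper_width: 0.242
grasp_force: 60.0
```

>>> move_arm --increments '[0,0,1,0,0,0,0,1,0,0,0,0,0,0,0,0,0,0,0,0]'

```text
time: 14.17
tool_pos: [0.4999, -0.2304, 0.1036]
tool_rot: [-0.0, 0.986, 0.167, -0.0]
contact_force: [-6.6, 3.5, 12.2]
gripper_width: 0.239
grasp_force: 61.2
```

Contact came at z = 0.1036, and the expected seated height is 0.1035. I ease the push, open part way (0.7), then look.

>>> move_arm --increments '[0,0,-1,0,0,0,0,0,0,0,0,0,0,0,0.3,0,0,0,0,0.45,0,0,0,0,0.6,0,0,0,0,0.8,0,0,0,0,0.8,0,0,0,0,0.8]'

```text
time: 14.83
tool_pos: [0.4996, -0.2302, 0.1017]
tool_rot: [-0.0, 0.986, 0.167, -0.0]
contact_force: [0.0, -0.8, 0.5]
gripper_width: 0.799
grasp_force: 0.0
```

Run:
```python
from h import *
delta([.4995,-.231,.085])
s=grab("scene");w=grab("wrist")
delta([.4995,-.231,.085])
a=cv2.resize(s["image"][110:230,90:220],None,fx=3.2,fy=3.2,interpolation=cv2.INTER_CUBIC)
b=w["image"][120:400,90:470]
b=cv2.copyMakeBorder(b,0,a.shape[0]-280,0,0,cv2.BORDER_CONSTANT)
cv2.imwrite("pics/s8.png",np.hstack([a,b])[:,:800])
```

```text
t 14.8333 tcp [ 0.4996 -0.2302  0.1017] axis z [-0.  0. -1.] force [ 0.03 -0.84  0.45] w 0.799 grip 0.0
delta mm [-0.4  0.7 16.7]
t 14.9333 tcp [ 0.4996 -0.2302  0.1018] axis z [-0.  0. -1.] force [ 0.66  0.47 -0.49] w 0.797 grip 0.0
delta mm [-0.4  0.7 16.8]
```

View pics/s8.png

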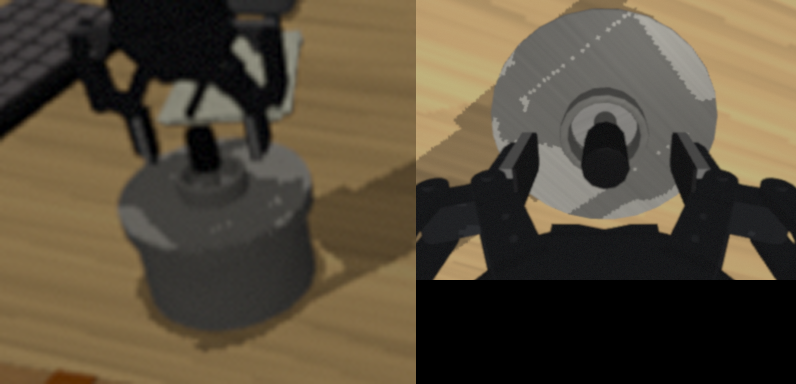

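Both lids are seated level, the knob is midway between the pads, and the skirt is round the tin. I lower to the collar: the tips are about 4 mm back at 50 mm opening, so the TCP goes to about 0.080.

>>> move_arm --increments '[0,0,6,0,0.8,0,0,8,0,0.8,0,0,7,0,0.8,0,0,0,0,0.8,0,0,0,0,0.8,0,0,0,0,0.8]'

```text
time: 15.43
tool_pos: [0.4995, -0.2301, 0.0806]
tool_rot: [-0.0, 0.986, 0.167, -0.0]
contact_force: [-0.1, -0.8, 0.1]
gripper_width: 0.801
grasp_force: 0.0
```

>>> move_arm --increments '[0,0,0,0,0.65,0,0,0,0,0.6,0,0,0,0,0.5,0,0,0,0,0.3,0,0,0,0,0.3,0,0,0,0,0.3]'

```text
time: 15.93
tool_pos: [0.5002, -0.2305, 0.082]
tool_rot: [0.0, 0.986, 0.167, 0.001]
contact_force: [-0.5, 1.1, 5.3]
gripper_width: 0.56
grasp_force: 62.1
```

Collar gripped (47.6 mm, 62 N). I lift slowly and straight.

>>> move_arm --increments '[0,0,-1,0,0.3,0,0,-2,0,0.3,0,0,-4,0,0.3,0,0,-6,0,0.3,0,0,-8,0,0.3,0,0,-10,0,0.3,0,0,0,0,0.3,0,0,0,0,0.3]'

```text
time: 16.6
tool_pos: [0.5004, -0.2307, 0.1135]
tool_rot: [0.001, 0.986, 0.167, 0.001]
contact_force: [-0.1, 0.1, -1.6]
gripper_width: 0.552
grasp_force: 62.0
```

Run:
```python
from h import *
delta([.4995,-.231,.182])
s=grab("scene")
a=cv2.resize(s["image"][90:230,90:220],None,fx=3.2,fy=3.2,interpolation=cv2.INTER_CUBIC)
cv2.imwrite("pics/s9.png",a)
```

```text
t 16.6 tcp [ 0.5004 -0.2307  0.1135] axis z [ 0.002 -0.002 -1.   ] force [-0.05  0.14 -1.57] w 0.552 grip 62.0
delta mm [ -0.9   0.1 -68.5]
```

Force −1.6 N is the outer lid alone (0.14 kg). I've already viewed 9 pictures, so I finish the lift before using the last one.

>>> move_arm --increments '[0,0,-10,0,0.3,0,0,-14,0,0.3,0,0,-16,0,0.3,0,0,-14,0,0.3,0,0,-10,0,0.3,0,0,-4,0,0.3,0,0,0,0,0.3,0,0,0,0,0.3]'

```text
time: 17.32
tool_pos: [0.4994, -0.2301, 0.1795]
tool_rot: [-0.0, 0.986, 0.167, -0.0]
contact_force: [0.1, 0.6, -1.8]
gripper_width: 0.562
grasp_force: 62.1
```

>>> move_arm --increments '[0,0,0,0,0.3,0,0,0,0,0.3,0,0,0,0,0.3,0,0,0,0,0.3,0,0,0,0,0.3,0,0,0,0,0.3]'

```text
time: 17.82
tool_pos: [0.4996, -0.2302, 0.1797]
tool_rot: [-0.0, 0.986, 0.167, -0.0]
contact_force: [0.4, 0.6, -2.5]
gripper_width: 0.556
grasp_force: 62.1
```

Run:
```python
from h import *
delta([.4995,-.231,.182])
s=grab("scene"); delta([.4995,-.231,.182])
a=cv2.resize(s["image"][70:230,90:240],None,fx=3.6,fy=3.6,interpolation=cv2.INTER_CUBIC)
cv2.imwrite("pics/s10.png",a)
```

```text
t 17.8167 tcp [ 0.4996 -0.2302  0.1797] axis z [-0.  0. -1.] force [ 0.45  0.6  -2.5 ] w 0.556 grip 62.1
delta mm [-0.3  0.7 -2.3]
t 17.8667 tcp [ 0.4996 -0.2302  0.1799] axis z [-0.  0. -1.] force [-0.36 -0.2  -3.01] w 0.559 grip 62.1
delta mm [-0.4  0.7 -2.1]
```

View pics/s10.png

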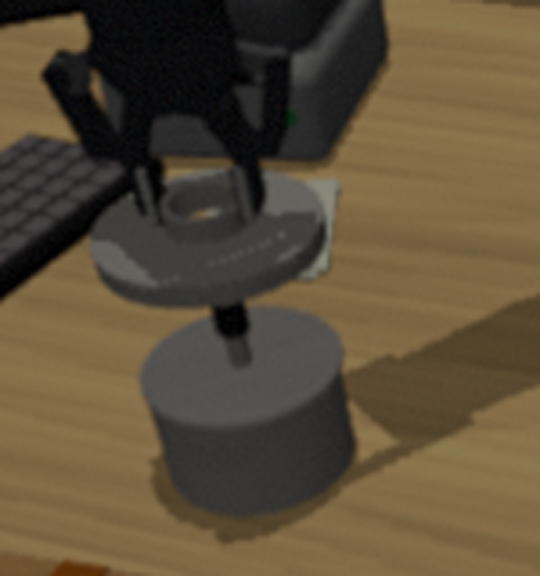

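The outer lid (205,235) is held level about 98 mm above its seat. The inner lid stays seated on the tin with its knob at (232,325).

```bash
python3 -c "
from plant import manip
print(manip.job_done())"
```

```text
the job is handed in; nothing more can be done
None
```

The job is handed in at about 18 s of the 72 s limit (no verdict shown): hub in the tin, inner lid seated on it, outer lid held level about 98 mm above its seat; the arm touched none of the bystanders, but I took no final picture of them.

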